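Take the handwheel off the closed valve and hang it on the J-hook

TASK

The line is being isolated: pull the black handwheel off the slanting spindle of the closed valve, carry it over by its rim without putting it down or dropping it on the bench, and hang it by its rim on the J-hook of the aluminium frame, under the wire cable tray. Lower the rim gently into the hook, without forcing it, until the hook carries the wheel, and only then let go and leave it hanging still. Leave the other things on the bench where they are.

Things in the scene. Friction and masses are not known exactly. Their poses are not given: they have to be found in the camera images.
- wheel: black three-spoke handwheel, 0.21 to 0.33 kg, loose on the valve's spindle. Rim: outside diameter 180 mm, inside 156 mm; flat-sided section, 12 mm radially by 16 mm axially. Origin: centre of the rim, in its mid-plane. z: out of the wheel's face along the spindle, away from the valve (pull it that way). x: in the wheel's plane to 12 o'clock (uphill at the start). y: to 9 o'clock, the robot's left
- wheel_hub (a point): middle of the wheel's hub (38 mm diameter, 24 mm long, 13 mm square hole), 2 mm behind the rim's centre. Three straight 11 mm spokes run from it to the rim at 2, 6 and 10 o'clock; at 12, 3 and 9 o'clock the rim is free of spokes
- spindle_tip (a point): end of the valve's spindle, fixed. The spindle leans 40 degrees from vertical towards the robot, so the wheel's plane slopes up and away from it. The hub sits with 1.5 mm play all round on a 10 mm square, 22 mm long, that ends in an 8 mm thread; it comes free after about 35 mm of pull along the spindle
- valve: grey Y-pattern globe valve in a steel pipe run, fixed to the bench. Origin: on the bench below the middle of the valve; x along the pipe, away from the robot; pipe axis 110 mm high; flanges 115 mm in diameter, 82 to 116 mm from the middle on both sides; pipe bends down into the bench 195 mm from the middle
- frame: aluminium profile frame: two uprights and a top beam, 460 mm wide, 480 mm high, fixed. Origin: on the bench midway between the uprights. x: level, away from the robot; y: along the frame to the left; z up. A J-hook of 10 mm round steel rod hangs from a clamp on the robot's side of the beam, in the plane y = 0, open upwards: seat at x = -73 mm, straight shank at x = -45 mm, upturned tip at x = -101 mm, 28 mm taller than the seat
- hook_foot (a point): point on the bench straight below the J-hook's seat (73 mm before the beam's axis). The gap between shank and tip that takes the rim is 46 mm. The top of the seat is 230 to 290 mm above this point: the rod may be clamped anywhere in that range and the height is not reported, so feel for it with the rim or look. The hook is firm and does not give
- tray_edge (a point): middle of the lower edge, facing the robot, of an open wire cable tray over the hook: 80 mm before the hook's seat, 427 mm above the bench (brackets included; tray 30 mm high). The tray covers the frame's whole width from this edge back to the beam, so a gripper pointing straight down cannot reach the hook; one tilted 40 to 50 degrees from vertical, coming from the robot's side, can
- wrench: open-ended steel wrench, 200 mm, lying on the bench; bystander, origin at its middle
- gasket: flat dark ring gasket, 92 mm outside, 60 mm inside, 6 mm thick, lying on the bench; bystander, origin at its underside's centre
- weight: cylindrical steel calibration weight with a knob, 48 mm diameter, 74 mm high; bystander, origin at its underside's centre
- flange: loose steel pipe flange, 115 mm diameter, 18 mm thick, lying flat; bystander, origin at its underside's centre
- spray: white spray bottle, 52 mm diameter, 160 mm high, standing; bystander, origin at its underside's centre
- beaker: glass beaker, 70 mm diameter, 90 mm high, standing; bystander, origin at its underside's centre
- screwdriver: screwdriver, 190 mm, lying; bystander, origin at its middle

How it is judged (in metres and radians):
On the way, in this order (a step that is already met when the one before it is completed fails the run):
1. the wheel is off the spindle, held in the gripper (contact force between the fingers and wheel above 1 N and distance between wheel and spindle_tip above 0.06 m), for 0.2 s.
2. the hook carries the wheel while the gripper still has hold of it (contact force between the fingers and wheel above 0.5 N and contact force between frame and wheel above 0.8 N and x of wheel in the frame of frame above -0.18 m and y of wheel in the frame of frame between -0.05 and 0.05 m), for 0.1 s.
At the end, for the whole second after the job is handed in: the wheel hangs upright by its rim on the J-hook, released and at rest (under 40 mm/s): its face within 20 degrees of vertical, its centre 35 to 120 mm in front of the beam's axis, within 35 mm to either side of the hook, and 138 to 225 mm above the bench (x of wheel in the frame of frame between -0.12 and -0.035 m and y of wheel in the frame of frame between -0.035 and 0.035 m and height (world z) of wheel between 0.138 and 0.225 m and angle between wheel's own z axis and vertical between 1.2 and 1.95 rad and contact force between frame and wheel above 0.8 N and linear speed of wheel below 0.04 m/s and angular speed of wheel below 0.5 rad/s); the robot touches nothing.
It fails at once if the wheel goes down on the bench (height (world z) of wheel below 0.1 m).
It fails at once if another thing on the bench is shifted by more than 30 mm (distance of any of wrench, gasket, weight, flange, spray, beaker, screwdriver from where it was at the start of the episode above 0.03 m).
It fails at once if the wheel is forced against the hook or the frame (contact force between frame and wheel above 15 N).
It also fails if it takes over 54 s, if anything falls off the work surface, if the arm or the gripper's body presses on something with over 40 N, if the wrist force passes 120 N, or if a joint passes its speed limit or range.

ROBOT

A 6-joint arm with a two-finger parallel gripper is mounted at the origin on the work surface. World frame = base frame: x ahead of the robot, y to its left, z up, the work surface at z = 0. Lengths are in mm, angles in rad, forces in N, time in s.
With the tool pointing down it reaches from about 300 to 1000 mm from the base axis. Payload 5.1 kg.
Tool frame: the origin (TCP) lies between the finger pads; the fingertips stand 11 mm ahead of it and the grasp point (between the pads) lies 8 mm behind it; z points along the fingers, y is the line along which they close (so a half turn about z gives the same grasp; the last joint's range is limited). The gripper opens to 95 mm and grips with 3 to 60 N. Pads are 20 mm wide; open, the fingers measure 119 mm over their backs; the gripper's body (75 mm by 180 mm) begins 59 mm behind the grasp point.
Start: joints at [-1.342, 0.124, 1.65, -0, 1.367, -0.083], TCP at [199.369, -618.657, 225.656] pointing down, gripper open.
Joint ranges: [-2.61, 2.61], [-1.02, 2.33], [0.03, 2.71], [-1.35, 4.49], [0.32, 2.68], [-2.91, 2.91]. Speed limits (rad/s): [2.57, 2.57, 3.14, 3.14, 3.14, 3.14].

INTERFACE

Orientations are given as a 3x3 rotation matrix whose columns are the frame's x, y, z axes.
In Python, from station import readout, get_image, camera_info, manip gives the robot as it stands. The module is installed in compiled form; this text tells all that it offers.
- The arm moves only by the tool jog_arm, never from a script. Its argument "targets" is a list of rows, each a list of 2 entries, a list of its own where there are three numbers: the shift along the tool's x, y, z in units of 500 mm (1.0 is 500 mm), then the turn about the tool's z in units of 180 degrees (1.0 is 180 degrees). A call has 1 to 8 rows; each row is the pose to reach, as a shift and turn from the pose commanded when the call began, along the tool's axes at that moment, turning the shorter way round; what a row does not reach only later rows make up. A row lasts 1/12 s, in which the tool goes at most 41.7 mm and 7.16 degrees, less where a joint would pass 70% of its speed; a pose out of reach is approached as far as the arm can. A call with a number of a shift or a turn outside -1 to 1 is refused whole. A call with a gripper value outside its range is refused whole. "claw" is the opening, from -1 (shut) to 1 (fully open), set as the call begins (left out, the last holds). The fingers move at their own pace and stop on an object; "force" is the grip in N (left out, the last holds). Time passes only in rows, so rows that repeat a pose let the fingers close. It gives the time, the measured TCP pose, the force, the opening and the grip force at its end, in the units of the state.
- readout.get_state(): the state, without advancing time (a new reading comes with each control period).
- get_image(name): name is "scene" or "top"; returns the picture (384x512x3 uint8, red, green, blue); there is no depth.
- camera_info(name): a dict with "vfov" (degrees; the focal length in pixels is half the picture's height over the tangent of half this angle, whatever the lens; pixels are square), "cx", "cy" (the principal point, pixels), "pose" (4x4, takes a point from camera to world coordinates). Camera axes: x right, y down, z forward; pixel columns grow to the right and rows downward; lengths in mm; the calibration is good to about 2 mm. A picture is of the moment at which its call begins. camera_info takes no time and is no camera call.
- manip.finish_job(): hands the job in; it is judged then, once.
The state is a dict: "t": time; "joints": joint angles; "dq": joint speeds; "effort": joint torques, N m; "ee_pos": TCP position; "eef_rot": TCP orientation; "ft_force": force on the tool from outside, world axes, zero at the start; "wrist_torque": the same for the moment, N m; "finger_gap": opening from 0.0 (shut) to 1.0 (fully open); "finger_force": force on a finger pad.
Only numpy, scipy, OpenCV 4.12 (cv2) and the standard library are available. Lean on these libraries where they do the work, as an engineer would, in place of code of your own. Each camera call takes 0.05 s, during which the arm holds its last target. There are 200 camera calls.

## Working session

There is one attempt and no reset: what is moved stays moved. The work goes in short steps, Python scripts to look and compute and a tool call to move; the robot and the scene stay as the last step left them, time stands still between calls to the robot, and variables do not carry over. Pictures are saved under pics/ and viewed, at most 13 in all, crops included, and the job is handed in when it is done.

Besides the shell and the picture viewer there is one more tool, called after "Request:" as name(argument=value, ...) on one line, values as JSON. jog_arm: Moves the arm, as the interface text tells. Its arguments: {"type":"object","properties":{"targets":{"type":"array","items":{"type":"array"}},"claw":{"type":"number"},"force":{"type":"number"}},"required":["targets"]}

```bash
mkdir -p pics; python3 - <<'E'
from station import readout,get_image,camera_info
import cv2,numpy as np
np.set_printoptions(precision=4,suppress=True)
for n in("scene","top"):
    cv2.imwrite(f"pics/{n}0.png",cv2.resize(get_image(n)[:,:,::-1],(800,600),interpolation=cv2.INTER_CUBIC))
    c=camera_info(n);print(n,c)
s=readout.get_state();print(s)
E
```

```text
scene {'vfov': 52.12750575045651, 'cx': 250.48888393185564, 'cy': 193.0062481838337, 'pose': array([[  -0.8517,    0.3539,   -0.3866, 1053.3828],
       [   0.5241,    0.5754,   -0.6279,  757.55  ],
       [   0.0003,   -0.7373,   -0.6755, 1093.1271],
       [   0.    ,    0.    ,    0.    ,    1.    ]])}
top {'vfov': 51.223336380543415, 'cx': 255.55863069669377, 'cy': 190.74916790636593, 'pose': array([[  -0.0211,   -0.9958,    0.089 ,  481.8139],
       [  -0.9995,    0.0231,    0.0222,    0.001 ],
       [  -0.0242,   -0.0884,   -0.9958, 1271.7269],
       [   0.    ,    0.    ,    0.    ,    1.    ]])}
{'t': 0.1, 'joints': array([-1.3416,  0.1244,  1.6515,  0.    ,  1.3675, -0.0826]), 'dq': array([ 0.0009, -0.0019, -0.002 ,  0.0009, -0.0001, -0.0005]), 'effort': array([  0.    , -41.888 , -36.1097,   0.0776,   0.0462,  -0.0001]), 'ee_pos': array([ 199.2397, -618.1256,  224.5116]), 'eef_rot': array([[ 0.9518,  0.3067, -0.0004],
       [ 0.3067, -0.9518,  0.0018],
       [ 0.0002, -0.0018, -1.    ]]), 'ft_force': array([-0.9747, -0.2821,  0.229 ]), 'wrist_torque': array([-0.049 , -0.0169,  0.0315]), 'finger_force': 0.0, 'finger_gap': 0.9965058187978365}
```

View pics/scene0.png

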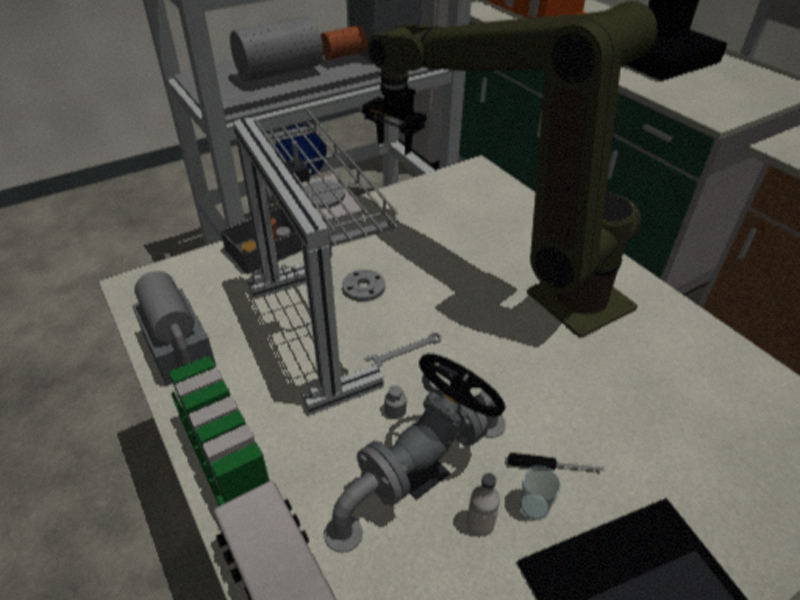

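View pics/top0.png

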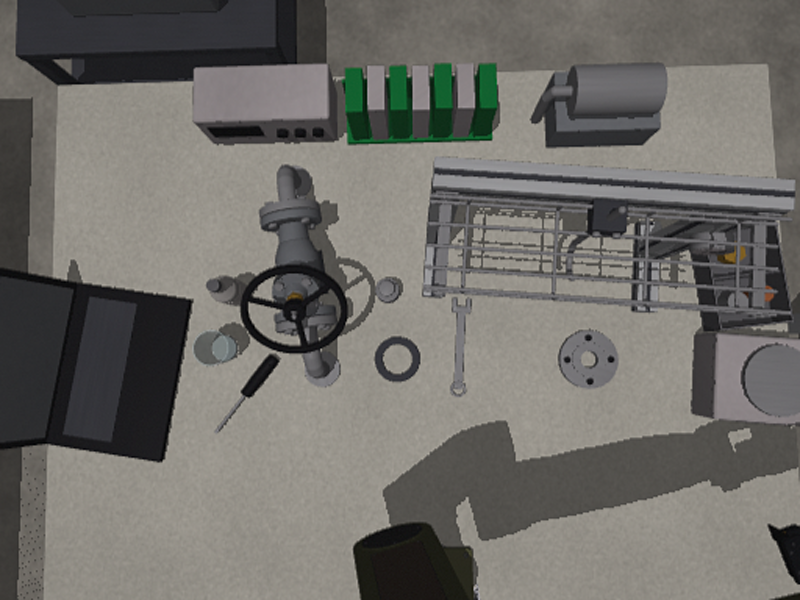

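The top view shows the wheel centre at about (295,308), the frame beam running from (435,170) to (795,190), and the clamp at (606,218). I'll zoom in on these for exact pixels.

```bash
cat > h.py <<'E'
from station import readout,get_image,camera_info
import cv2,numpy as np
np.set_printoptions(precision=3,suppress=True)
C={n:camera_info(n) for n in("scene","top")}
def ray(n,u,v):
    c=C[n];f=192/np.tan(np.radians(c["vfov"]/2))
    d=c["pose"][:3,:3]@np.array([(u-c["cx"])/f,(v-c["cy"])/f,1.]);return c["pose"][:3,3],d/np.linalg.norm(d)
def onz(n,u,v,z):
    o,d=ray(n,u,v);return o+d*(z-o[2])/d[2]
def proj(n,p):
    c=C[n];f=192/np.tan(np.radians(c["vfov"]/2))
    q=c["pose"][:3,:3].T@(np.asarray(p,float)-c["pose"][:3,3]);return np.array([f*q[0]/q[2]+c["cx"],f*q[1]/q[2]+c["cy"]])
def two(a,b):
    (o1,d1),(o2,d2)=ray("top",*a),ray("scene",*b)
    t=np.linalg.lstsq(np.c_[d1,-d2],o2-o1,rcond=None)[0]
    p,q=o1+t[0]*d1,o2+t[1]*d2;return (p+q)/2,np.linalg.norm(p-q)
def st():
    s=readout.get_state()
    for k in("t","joints","ee_pos","eef_rot","ft_force","wrist_torque","finger_gap","finger_force"):print(k,s[k])
    return s
E
python3 - <<'E'
from h import *
t=get_image("top")[:,:,::-1];s=get_image("scene")[:,:,::-1]
cv2.imwrite("pics/top_raw0.png",t);cv2.imwrite("pics/scene_raw0.png",s)
# top crop u 265-512, v 95-205 x3 ; scene crop u 140-260 v 70-270
a=cv2.resize(t[95:205,265:512],None,fx=3.2,fy=3.2,interpolation=cv2.INTER_CUBIC)
cv2.imwrite("pics/c1.png",a)
b=cv2.resize(s[65:265,140:340],None,fx=3,fy=3,interpolation=cv2.INTER_CUBIC)
cv2.imwrite("pics/c2.png",cv2.convertScaleAbs(b,alpha=1.6))
# wheel: dark mask in top
m=(t.max(2)<40).astype(np.uint8)
m[:,:145]=0;m[:,235:]=0;m[:160]=0;m[235:]=0
cs,_=cv2.findContours(m,cv2.RETR_EXTERNAL,cv2.CHAIN_APPROX_NONE)
k=max(cs,key=lambda c:cv2.boundingRect(c)[2]);print("top",cv2.boundingRect(k),cv2.fitEllipse(cv2.convexHull(k)))
m=(s.max(2)<40).astype(np.uint8)
m[:,:262]=0;m[:,330:]=0;m[:220]=0;m[270:]=0
cs,_=cv2.findContours(m,cv2.RETR_EXTERNAL,cv2.CHAIN_APPROX_NONE)
k=max(cs,key=lambda c:cv2.boundingRect(c)[2]);print("scene",cv2.boundingRect(k),cv2.fitEllipse(cv2.convexHull(k)))
E
```

```text
top (154, 161, 68, 65) ((189.26040649414062, 194.6195526123047), (62.70066452026367, 69.7080307006836), 63.74494552612305)
scene (269, 227, 54, 43) ((294.5427551269531, 250.2740478515625), (29.42156410217285, 64.62538146972656), 126.7838134765625)
```

View pics/c1.png

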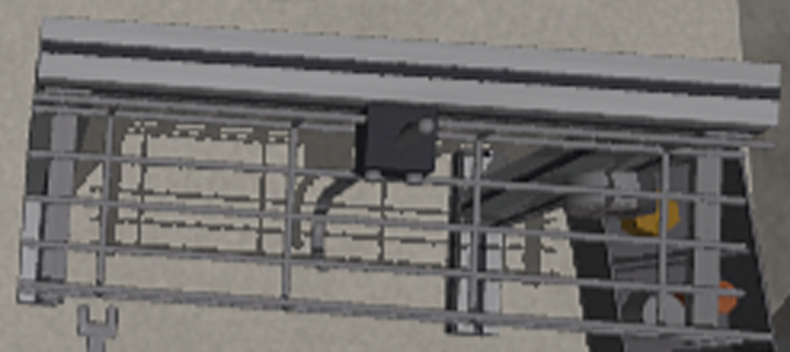

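View pics/c2.png

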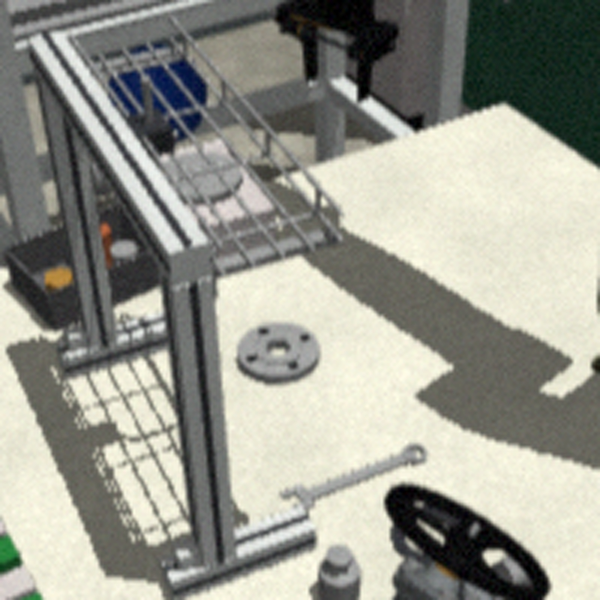

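```bash
python3 - <<'E'
from h import *
L=onz("top",278.1,110.0,480);R=onz("top",508.8,125.3,480)
print(L,R,np.linalg.norm(L-R))
y=(L-R)/np.linalg.norm(L-R);x=np.array([y[1],-y[0],0]);M=(L+R)/2;M[2]=0
print("frame",M,"x",x,"yaw",np.degrees(np.arctan2(x[1],x[0])))
# hook: rod ends / tip (crop 318,265)->px ; tip height = seat+28
for h in(230,250,260,270,290):
    tip=M-101*x;tip[2]=h+28; seat=M-73*x;seat[2]=h-5
    f=lambda p:(proj("top",p)-[265,95])*3.2
    g=lambda p:(proj("scene",p)-[140,65])*3
    print(h,"tip",f(tip),"seat",f(seat),"shank",f(M-45*x+[0,0,h+20]),"scene tip",g(tip),"seat",g(seat))
t=M-153*x;t[2]=427;print("tray",t,(proj("top",t)-[265,95])*3.2)
# wheel
a=np.array([-.0,0,0]);p,e=two((189.26,194.62),(294.5,250.3));print("wheel c",p,e)
print(onz("top",189.26,194.62,250))
E
```

```text
[715.081 -31.258 480.   ] [ 671.169 -487.342  480.   ] 458.1933822975789
frame [ 693.125 -259.3      0.   ] x [ 0.995 -0.096  0.   ] yaw -5.49948303992484
230 tip [313.301 272.986] seat [305.284 243.69 ] shank [314.489 204.827] scene tip [215.241 275.373] seat [195.004 304.112]
250 tip [319.56  270.035] seat [311.173 240.273] shank [320.692 200.565] scene tip [214.092 261.536] seat [193.667 290.691]
260 tip [322.784 268.515] seat [314.204 238.515] shank [323.886 198.371] scene tip [213.509 254.514] seat [192.989 283.88 ]
270 tip [326.075 266.963] seat [317.295 236.722] shank [327.145 196.132] scene tip [212.92  247.421] seat [192.304 277.002]
290 tip [332.862 263.764] seat [323.663 233.028] shank [333.865 191.515] scene tip [211.725 233.021] seat [190.913 263.039]
tray [ 540.829 -244.637  427.   ] [371.711 322.072]
wheel c [567.86  204.541 204.087] 7.757075906427187
[567.063 193.424 250.   ]
```

Request:
jog_arm(targets=[[[0, 0, -0.08], 0], [[0, 0, -0.16], 0], [[0, 0, -0.24], 0], [[0, 0, -0.32], 0], [[0, 0, -0.4], 0], [[0, 0, -0.48], 0], [[0, 0, -0.56], 0], [[0, 0, -0.64], 0]])

```text
t: 0.87
ee_pos: [199.3, -618.2, 547.5]
eef_rot: [[0.952, 0.307, -0.0], [0.307, -0.952, 0.0], [-0.0, -0.0, -1.0]]
ft_force: [0.0, -0.1, -0.0]
finger_gap: 1.0
finger_force: 0.0
```

Request:
jog_arm(targets=[[[0, 0, -0.08], 0], [[0, 0, -0.16], 0], [[0, 0, -0.24], 0], [[0, 0, -0.32], 0], [[0, 0, -0.4], 0], [[0, 0, -0.48], 0], [[0, 0, -0.56], 0], [[0, 0, -0.64], 0]])

```text
t: 1.53
ee_pos: [193.6, -601.9, 802.8]
eef_rot: [[0.952, 0.307, 0.002], [0.307, -0.952, -0.004], [0.001, 0.005, -1.0]]
ft_force: [-3.3, 15.7, 11.5]
finger_gap: 0.996
finger_force: 0.0
```

```bash
python3 -c "
from h import *
st()"
```

```text
t 1.5333
joints [-1.345  0.577  0.025  0.002  2.535 -0.084]
ee_pos [ 193.574 -601.892  802.758]
eef_rot [[ 0.952  0.307  0.002]
 [ 0.307 -0.952 -0.004]
 [ 0.001  0.005 -1.   ]]
ft_force [-3.293 15.682 11.517]
wrist_torque [0.751 0.061 0.079]
finger_gap 0.9960895663009038
finger_force 0.0
```

Request:
jog_arm(targets=[[[0, 0, 0.06], 0], [[0, 0, 0.12], 0], [[0, 0, 0.12], 0], [[0, 0, 0.12], 0]])

```text
t: 1.87
ee_pos: [193.8, -601.5, 735.7]
eef_rot: [[0.952, 0.307, -0.0], [0.307, -0.952, 0.007], [0.002, -0.006, -1.0]]
ft_force: [1.2, -2.6, -3.2]
finger_gap: 1.001
finger_force: 0.0
```

```bash
python3 -c "
from h import *
np.set_printoptions(precision=5,suppress=True)
st()"
```

```text
t 1.8667
joints [-1.34464  0.30221  0.5702   0.00161  2.27565 -0.08476]
ee_pos [ 193.75938 -601.52441  735.67539]
eef_rot [[ 0.95174  0.30692 -0.00025]
 [ 0.30691 -0.95172  0.00658]
 [ 0.00178 -0.00634 -0.99998]]
ft_force [ 1.22373 -2.63207 -3.22912]
wrist_torque [-0.13051  0.00639 -0.01794]
finger_gap 1.0008656790475057
finger_force 0.0
```

Request:
jog_arm(targets=[[[0.07, -0.037, 0], 0], [[0.14, -0.074, 0], 0], [[0.21, -0.11, 0], 0], [[0.28, -0.15, 0], 0], [[0.35, -0.185, 0], 0], [[0.42, -0.22, 0], 0], [[0.49, -0.26, 0], 0], [[0.56, -0.3, 0], 0]])

```text
t: 2.53
ee_pos: [414.8, -370.0, 747.4]
eef_rot: [[0.952, 0.306, 0.007], [0.306, -0.952, -0.017], [0.002, 0.018, -1.0]]
ft_force: [0.3, -0.1, -0.2]
finger_gap: 1.004
finger_force: 0.0
```

Request:
jog_arm(targets=[[[0.07, -0.037, 0], 0], [[0.14, -0.074, 0], 0], [[0.21, -0.11, 0], 0], [[0.28, -0.15, 0], 0], [[0.35, -0.185, 0], 0], [[0.42, -0.22, 0], 0], [[0.42, -0.22, 0], 0]])

```text
t: 3.12
ee_pos: [584.6, -198.4, 742.8]
eef_rot: [[0.949, 0.314, 0.006], [0.314, -0.949, -0.012], [0.001, 0.013, -1.0]]
ft_force: [0.7, -1.9, -0.7]
finger_gap: 0.998
finger_force: 0.0
```

```bash
python3 -c "
from h import *
np.set_printoptions(precision=5,suppress=True)
st()"
```

```text
t 3.1167
joints [-0.41007  0.26159  0.60687 -0.01168  2.26306  0.83377]
ee_pos [ 584.57053 -198.43022  742.7678 ]
eef_rot [[ 0.9494   0.31401  0.00563]
 [ 0.31406 -0.94932 -0.01225]
 [ 0.0015   0.0134  -0.99991]]
ft_force [ 0.7196  -1.89221 -0.69697]
wrist_torque [-0.05788  0.00376 -0.05412]
finger_gap 0.9982390542596128
finger_force 0.0
```

Request:
jog_arm(targets=[[[0.06, 0.045, 0], 0], [[0.12, 0.09, 0], 0], [[0.18, 0.135, 0], 0], [[0.24, 0.18, 0], 0], [[0.3, 0.225, 0], 0], [[0.36, 0.27, 0], 0], [[0.42, 0.315, 0], 0], [[0.48, 0.36, 0], 0]])

```text
t: 3.78
ee_pos: [738.8, -257.2, 678.2]
eef_rot: [[0.952, 0.306, 0.028], [0.307, -0.951, -0.022], [0.02, 0.03, -0.999]]
ft_force: [0.3, 0.5, -0.1]
finger_gap: 1.001
finger_force: 0.0
```

```bash
python3 -c "
from h import *
np.set_printoptions(precision=5,suppress=True)
st()"
```

```text
t 3.7833
joints [-0.40021  0.75436  0.02513 -0.01298  2.32769  0.84973]
ee_pos [ 738.75822 -257.21147  678.15234]
eef_rot [[ 0.95151  0.30634  0.02796]
 [ 0.30697 -0.95146 -0.02208]
 [ 0.01984  0.02959 -0.99937]]
ft_force [ 0.26883  0.5484  -0.09118]
wrist_torque [0.06629 0.01142 0.0108 ]
finger_gap 1.001462015153666
finger_force 0.0
```

Request:
jog_arm(targets=[[[0.024, -0.08, 0], 0], [[0.05, -0.16, 0], 0], [[0.074, -0.23, 0], 0], [[0.1, -0.31, 0], 0], [[0.12, -0.38, 0], 0], [[0.12, -0.38, 0], 0]])

```text
t: 4.28
ee_pos: [734.9, -50.9, 682.0]
eef_rot: [[0.948, 0.314, 0.041], [0.315, -0.949, -0.021], [0.032, 0.033, -0.999]]
ft_force: [-0.1, 0.3, 0.2]
finger_gap: 1.001
finger_force: 0.0
```

Request:
jog_arm(targets=[[[0.8, 0.26, -0.54], 0], [[0.8, 0.26, -0.54], 0], [[0.8, 0.26, -0.54], 0], [[0.8, 0.26, -0.54], 0]])

```text
t: 4.62
ee_pos: [783.4, -53.9, 678.7]
eef_rot: [[0.951, 0.306, 0.044], [0.307, -0.951, -0.022], [0.035, 0.035, -0.999]]
ft_force: [1.0, -0.8, -1.3]
finger_gap: 0.999
finger_force: 0.0
```

Request:
jog_arm(targets=[[[0.8, 0.26, -0.54], 0], [[0.8, 0.26, -0.54], 0], [[0.8, 0.26, -0.54], 0], [[0.8, 0.26, -0.54], 0]])

```text
t: 4.95
ee_pos: [798.0, -45.9, 674.3]
eef_rot: [[0.949, 0.305, 0.077], [0.308, -0.951, -0.025], [0.066, 0.047, -0.997]]
ft_force: [0.1, -0.8, -0.6]
finger_gap: 0.998
finger_force: 0.0
```

```bash
python3 -c "
from h import *
np.set_printoptions(precision=5,suppress=True)
st()"
```

```text
t 4.95
joints [-0.11915  0.76037  0.02516 -0.02034  2.27597  1.12552]
ee_pos [798.01434 -45.94134 674.2508 ]
eef_rot [[ 0.94906  0.30543  0.07749]
 [ 0.30809 -0.95103 -0.02487]
 [ 0.0661   0.04748 -0.99668]]
ft_force [ 0.14177 -0.77166 -0.55602]
wrist_torque [ 0.0476   0.05455 -0.0542 ]
finger_gap 0.9980806959886349
finger_force 0.0
```

Request:
jog_arm(targets=[[[0.85, 0.27, -0.35], 0], [[0.85, 0.27, -0.35], 0], [[0.85, 0.27, -0.35], 0], [[0.85, 0.27, -0.35], 0]])

```text
t: 5.28
ee_pos: [832.0, -39.5, 644.4]
eef_rot: [[0.947, 0.305, 0.099], [0.309, -0.951, -0.026], [0.086, 0.055, -0.995]]
ft_force: [-0.7, 0.6, -0.8]
finger_gap: 1.0
finger_force: 0.0
```

Request:
jog_arm(targets=[[[0.85, 0.27, -0.3], 0], [[0.85, 0.27, -0.3], 0]])

```text
t: 5.45
ee_pos: [851.4, -36.5, 631.0]
eef_rot: [[0.945, 0.304, 0.125], [0.309, -0.951, -0.027], [0.11, 0.064, -0.992]]
ft_force: [-0.0, 0.0, 0.5]
finger_gap: 1.006
finger_force: 0.0
```

Request:
jog_arm(targets=[[[0.95, 0.3, 0], 0], [[0.95, 0.3, 0], 0]])

```text
t: 5.62
ee_pos: [882.6, -34.1, 601.8]
eef_rot: [[0.941, 0.303, 0.148], [0.31, -0.95, -0.028], [0.132, 0.073, -0.989]]
ft_force: [-0.1, 0.7, 0.4]
finger_gap: 1.0
finger_force: 0.0
```

Request:
jog_arm(targets=[[[0.95, 0.3, -0.2], 0]])

```text
t: 5.7
ee_pos: [896.2, -32.9, 591.9]
eef_rot: [[0.939, 0.302, 0.167], [0.31, -0.95, -0.029], [0.15, 0.079, -0.985]]
ft_force: [0.0, 0.3, 0.5]
finger_gap: 0.997
finger_force: 0.0
```

Request:
jog_arm(targets=[[[0.95, 0.3, -0.2], 0]])

```text
t: 5.78
ee_pos: [907.6, -31.5, 587.0]
eef_rot: [[0.935, 0.3, 0.191], [0.311, -0.95, -0.03], [0.173, 0.087, -0.981]]
ft_force: [-0.4, -1.0, 0.3]
finger_gap: 0.999
finger_force: 0.0
```

Request:
jog_arm(targets=[[[0.85, 0.27, -0.3], 0], [[0.85, 0.27, -0.3], 0], [[0.85, 0.27, -0.3], 0], [[0.85, 0.27, -0.3], 0], [[0.85, 0.27, -0.3], 0], [[0.85, 0.27, -0.3], 0], [[0.85, 0.27, -0.3], 0], [[0.85, 0.27, -0.3], 0]])

```text
t: 6.45
ee_pos: [929.1, -23.2, 571.4]
eef_rot: [[0.929, 0.298, 0.222], [0.312, -0.95, -0.031], [0.201, 0.098, -0.975]]
ft_force: [-0.5, 0.4, -1.0]
finger_gap: 1.0
finger_force: 0.0
```

```bash
python3 -c "
from h import *
np.set_printoptions(precision=5,suppress=True)
st()"
```

```text
t 6.45
joints [-0.07858  0.89307  0.0252  -0.01466  1.99812  1.17066]
ee_pos [929.12547 -23.15815 571.39869]
eef_rot [[ 0.92855  0.29787  0.22151]
 [ 0.31198 -0.94959 -0.03083]
 [ 0.20116  0.09773 -0.97467]]
ft_force [-0.52217  0.37819 -0.95278]
wrist_torque [ 0.02235  0.10633 -0.00936]
finger_gap 1.0004441352836297
finger_force 0.0
```

Request:
jog_arm(targets=[[[0.85, 0.27, -0.5], 0]])

```text
t: 6.53
ee_pos: [932.8, -22.0, 576.4]
eef_rot: [[0.924, 0.296, 0.244], [0.312, -0.949, -0.031], [0.222, 0.105, -0.969]]
ft_force: [0.5, -0.6, -0.1]
finger_gap: 1.0
finger_force: 0.0
```

Request:
jog_arm(targets=[[[0.85, 0.27, -0.5], 0]])

```text
t: 6.62
ee_pos: [934.7, -20.5, 586.4]
eef_rot: [[0.917, 0.294, 0.271], [0.313, -0.949, -0.032], [0.248, 0.114, -0.962]]
ft_force: [-0.4, 0.5, 0.2]
finger_gap: 1.0
finger_force: 0.0
```

Request:
jog_arm(targets=[[[0.85, 0.27, -0.4], 0]])

```text
t: 6.7
ee_pos: [938.0, -18.9, 594.1]
eef_rot: [[0.909, 0.291, 0.297], [0.314, -0.949, -0.033], [0.272, 0.123, -0.954]]
ft_force: [0.2, 0.3, 0.4]
finger_gap: 0.996
finger_force: 0.0
```

Request:
jog_arm(targets=[[[0.85, 0.27, -0.4], 0]])

```text
t: 6.78
ee_pos: [941.7, -17.6, 600.5]
eef_rot: [[0.902, 0.289, 0.321], [0.315, -0.948, -0.033], [0.295, 0.131, -0.946]]
ft_force: [0.3, -0.1, -0.5]
finger_gap: 1.0
finger_force: 0.0
```

Request:
jog_arm(targets=[[[0.85, 0.27, -0.4], 0]])

```text
t: 6.87
ee_pos: [944.9, -16.3, 607.3]
eef_rot: [[0.894, 0.286, 0.345], [0.316, -0.948, -0.034], [0.317, 0.139, -0.938]]
ft_force: [0.4, -0.7, -0.5]
finger_gap: 1.001
finger_force: 0.0
```

Request:
jog_arm(targets=[[[0.85, 0.27, -0.4], 0]])

```text
t: 6.95
ee_pos: [947.5, -15.1, 614.9]
eef_rot: [[0.886, 0.283, 0.368], [0.317, -0.948, -0.034], [0.339, 0.147, -0.929]]
ft_force: [0.0, -0.3, 0.6]
finger_gap: 1.003
finger_force: 0.0
```

Request:
jog_arm(targets=[[[0.85, 0.27, -0.3], 0]])

```text
t: 7.03
ee_pos: [951.8, -13.9, 620.9]
eef_rot: [[0.876, 0.279, 0.392], [0.318, -0.948, -0.034], [0.362, 0.155, -0.919]]
ft_force: [1.1, -0.4, 0.0]
finger_gap: 0.999
finger_force: 0.0
```

Request:
jog_arm(targets=[[[0.85, 0.27, -0.3], 0]])

```text
t: 7.12
ee_pos: [956.2, -12.7, 626.4]
eef_rot: [[0.867, 0.276, 0.415], [0.318, -0.947, -0.035], [0.384, 0.162, -0.909]]
ft_force: [0.3, 0.2, -0.5]
finger_gap: 0.999
finger_force: 0.0
```

Request:
jog_arm(targets=[[[0.85, 0.27, -0.3], 0]])

```text
t: 7.2
ee_pos: [960.0, -11.7, 632.8]
eef_rot: [[0.857, 0.273, 0.438], [0.319, -0.947, -0.035], [0.405, 0.17, -0.898]]
ft_force: [1.3, -0.6, -0.9]
finger_gap: 1.0
finger_force: 0.0
```

Request:
jog_arm(targets=[[[0.85, 0.27, -0.3], 0]])

```text
t: 7.28
ee_pos: [963.0, -10.5, 640.1]
eef_rot: [[0.846, 0.269, 0.46], [0.32, -0.947, -0.035], [0.426, 0.177, -0.887]]
ft_force: [-0.2, -0.8, 0.4]
finger_gap: 1.0
finger_force: 0.0
```

Request:
jog_arm(targets=[[[0.85, 0.27, -0.3], 0]])

```text
t: 7.37
ee_pos: [965.4, -9.3, 648.4]
eef_rot: [[0.835, 0.265, 0.483], [0.321, -0.946, -0.035], [0.448, 0.184, -0.875]]
ft_force: [-0.5, 0.1, -0.8]
finger_gap: 1.001
finger_force: 0.0
```

Request:
jog_arm(targets=[[[0.85, 0.27, -0.3], 0]])

```text
t: 7.45
ee_pos: [967.2, -8.1, 657.4]
eef_rot: [[0.823, 0.261, 0.505], [0.322, -0.946, -0.035], [0.469, 0.192, -0.862]]
ft_force: [-0.0, -0.7, 0.0]
finger_gap: 1.001
finger_force: 0.0
```

```bash
python3 -c "
from h import *
st()"
```

```text
t 7.45
joints [-0.063  0.828  0.026 -0.004  1.756  1.188]
ee_pos [967.228  -8.122 657.439]
eef_rot [[ 0.823  0.261  0.505]
 [ 0.322 -0.946 -0.035]
 [ 0.469  0.192 -0.862]]
ft_force [-0.    -0.722  0.01 ]
wrist_torque [0.017 0.258 0.016]
finger_gap 1.0007245502410005
finger_force 0.0
```

```bash
python3 - <<'E'
from h import *
D=np.array([[.1244,1.6515,1.3675,649.4,224.5],[.3022,.5702,2.2757,632,735.7],[.2616,.6069,2.263,617.3,742.8],[.754,.025,2.3277,782.3,678.2],[.7604,.0252,2.276,799.3,674.3],[.8931,.0252,1.998,929.4,571.4],[.828,.026,1.756,967.3,657.4]])
A=[];b=[]
for q2,q3,q5,r,z in D:
    t=np.pi-q2-q3-q5;p=q2+q3
    A+=[[1,0,np.sin(q2),np.sin(p),np.cos(p),np.sin(t)],[0,1,np.cos(q2),np.cos(p),-np.sin(p),-np.cos(t)]];b+=[r,z]
x,res,rk,sv=np.linalg.lstsq(np.array(A),np.array(b),rcond=None);print("a,h,L2,L3c,L3s,d",x,res,sv)
# valve feet
f=onz("top",192,115,0);n=onz("top",206,238,0);print(f,n,np.linalg.norm(f-n))
t=cv2.imread("pics/top_raw0.png");s=cv2.imread("pics/scene_raw0.png")
a=cv2.resize(t[155:240,140:235],(390,350),interpolation=cv2.INTER_CUBIC)
b=cv2.resize(s[215:300,250:345],(390,350),interpolation=cv2.INTER_CUBIC)
cv2.imwrite("pics/w.png",cv2.convertScaleAbs(np.hstack([a,b]),alpha=2.2))
E
```

```text
a,h,L2,L3c,L3s,d [  2.42  222.901 451.665 612.938  42.406 280.206] [0.47] [5.013 3.897 1.008 0.613 0.504 0.2  ]
[847.773 230.139   0.   ] [448.965 188.431   0.   ] 400.9821497542178
```

View pics/w.png

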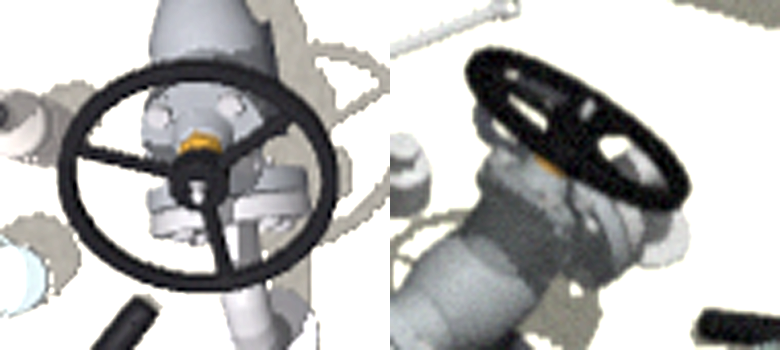

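```bash
cat >> h.py <<'E'
def ik(tcp,zt):
    a,h,L2,L3c,L3s,d=2.42,222.9,451.67,612.94,42.41,280.2
    W=np.asarray(tcp)-d*np.asarray(zt);q1=np.arctan2(W[1],W[0])
    r=np.hypot(W[0],W[1])-a;z=W[2]-h;L3=np.hypot(L3c,L3s);de=np.arctan2(L3s,L3c)
    D=np.hypot(r,z);q=np.arccos((D*D-L2**2-L3**2)/(2*L2*L3))
    q2=np.arctan2(r,z)-np.arctan2(L3*np.sin(q),L2+L3*np.cos(q));q3=q-de;p=q2+q3
    f=np.array([np.sin(p)*np.cos(q1),np.sin(p)*np.sin(q1),np.cos(p)])
    q5=np.arccos(f@zt);sidev=np.array([-np.sin(q1),np.cos(q1),0])
    q4=np.arcsin(np.clip(sidev@zt/np.sin(q5),-1,1));return np.array([q1,q2,q3,q4,q5])
E
python3 - <<'E'
from h import *
p,e=two((188.1,197.7),(295.9,246.4));print("wheel",p,e)
# check outline by projecting model rim
yaw=np.radians(6);c,s=np.cos(np.radians(40)),np.sin(np.radians(40))
fx=np.array([np.cos(yaw),np.sin(yaw),0]);wx=c*fx+[0,0,s];wy=np.array([-np.sin(yaw),np.cos(yaw),0]);wz=-s*fx+[0,0,c]
f=onz("top",192,115,0);n=onz("top",206,238,0);print("valve mid",(f+n)/2)
for z in (220,235,250):
  pass
a=np.linspace(0,2*np.pi,73)
for n,o,k in(("top",(140,155),(4.105,4.118)),("scene",(250,215),(4.105,4.118))):
    q=np.array([(proj(n,p+90*(np.cos(t)*wx+np.sin(t)*wy)+8*sg*wz)-o)*k for t in a for sg in(-1,1)])
    print(n,"bbox",q.min(0),q.max(0),"6oc",(proj(n,p-84*wx)-o)*k,"hub",(proj(n,p)-o)*k)
for t in(30,34,38,42):
  for az in(0,3):
    t_=np.radians(t);g=np.radians(az);zt=np.array([np.sin(t_)*np.cos(g),np.sin(t_)*np.sin(g),-np.cos(t_)])
    print(t,az,"wheel L",ik(p+84*wy,zt),"R",ik(p-84*wy,zt),"hook L",ik([600,-165,180],zt),"R",ik([590,-333,180],zt))
E
```

```text
wheel [560.586 203.916 216.12 ] 2.9996910525068174
valve mid [648.369 209.285   0.   ]
top bbox [51.917 51.663] [335.827 293.656] 6oc [221.915 277.877] hub [196.021 177.692]
scene bbox [70.647 43.851] [302.08  221.586] 6oc [244.848 135.152] hub [186.269 129.205]
30 0 wheel L [ 0.61  -0.174  2.022 -0.378  0.887] R [ 0.273 -0.314  2.137 -0.186  0.821] hook L [-0.344 -0.172  2.084  0.251  0.747] R [-0.637 -0.007  1.931  0.416  0.827]
30 3 wheel L [ 0.597 -0.183  2.031 -0.347  0.866] R [ 0.257 -0.319  2.14  -0.141  0.811] hook L [-0.358 -0.165  2.078  0.293  0.763] R [-0.647  0.003  1.921  0.442  0.852]
34 0 wheel L [ 0.629 -0.197  2.061 -0.46   0.834] R [ 0.284 -0.347  2.179 -0.232  0.749] hook L [-0.356 -0.199  2.125  0.317  0.676] R [-0.655 -0.026  1.968  0.508  0.775]
34 3 wheel L [ 0.615 -0.208  2.07  -0.425  0.808] R [ 0.265 -0.353  2.183 -0.177  0.736] hook L [-0.372 -0.191  2.119  0.367  0.696] R [-0.667 -0.014  1.957  0.536  0.805]
38 0 wheel L [ 0.649 -0.217  2.098 -0.554  0.785] R [ 0.295 -0.378  2.221 -0.289  0.677] hook L [-0.368 -0.222  2.166  0.4    0.606] R [-0.673 -0.041  2.004  0.614  0.729]
38 3 wheel L [ 0.633 -0.23   2.108 -0.516  0.754] R [ 0.273 -0.384  2.226 -0.222  0.661] hook L [-0.386 -0.213  2.158  0.459  0.632] R [-0.686 -0.028  1.991  0.642  0.764]
42 0 wheel L [ 0.668 -0.234  2.134 -0.66   0.742] R [ 0.305 -0.405  2.262 -0.361  0.606] hook L [-0.38  -0.243  2.205  0.505  0.54 ] R [-0.691 -0.053  2.038  0.734  0.69 ]
42 3 wheel L [ 0.651 -0.249  2.145 -0.621  0.705] R [ 0.282 -0.413  2.267 -0.279  0.585] hook L [-0.401 -0.232  2.197  0.571  0.572] R [-0.705 -0.038  2.024  0.76   0.731]
```

Request:
jog_arm(targets=[[[0.015, -0.08, -0.01], 0], [[0.03, -0.16, -0.02], 0], [[0.045, -0.24, -0.03], 0], [[0.06, -0.32, -0.04], 0], [[0.07, -0.4, -0.05], 0], [[0.085, -0.48, -0.06], 0], [[0.1, -0.56, -0.07], 0], [[0.11, -0.64, -0.08], 0]])

```text
t: 8.12
ee_pos: [907.5, 315.2, 644.7]
eef_rot: [[0.827, 0.263, 0.497], [0.324, -0.945, -0.037], [0.46, 0.191, -0.867]]
ft_force: [1.6, 1.1, -2.6]
finger_gap: 0.999
finger_force: 0.0
```

Request:
jog_arm(targets=[[[0.88, 0.09, -0.33], 0]])

```text
t: 8.2
ee_pos: [907.0, 323.0, 653.4]
eef_rot: [[0.811, 0.274, 0.517], [0.333, -0.943, -0.021], [0.481, 0.189, -0.856]]
ft_force: [0.8, 1.4, -0.8]
finger_gap: 0.997
finger_force: 0.0
```

Request:
jog_arm(targets=[[[0.88, 0.09, -0.33], 0]])

```text
t: 8.28
ee_pos: [908.4, 314.9, 670.4]
eef_rot: [[0.795, 0.265, 0.545], [0.327, -0.945, -0.017], [0.511, 0.192, -0.838]]
ft_force: [0.4, -0.6, 0.1]
finger_gap: 0.998
finger_force: 0.0
```

Request:
jog_arm(targets=[[[0.88, 0.09, -0.33], 0]])

```text
t: 8.37
ee_pos: [908.2, 309.7, 686.5]
eef_rot: [[0.779, 0.26, 0.571], [0.324, -0.946, -0.011], [0.537, 0.193, -0.821]]
ft_force: [-0.2, -1.2, 1.3]
finger_gap: 0.999
finger_force: 0.0
```

Request:
jog_arm(targets=[[[0.88, 0.09, -0.33], 0]])

```text
t: 8.45
ee_pos: [907.7, 306.9, 699.5]
eef_rot: [[0.764, 0.257, 0.591], [0.322, -0.947, -0.004], [0.559, 0.194, -0.806]]
ft_force: [-0.0, 0.4, 0.6]
finger_gap: 1.003
finger_force: 0.0
```

Request:
jog_arm(targets=[[[0.88, 0.09, -0.33], 0]])

```text
t: 8.53
ee_pos: [907.0, 305.6, 711.6]
eef_rot: [[0.749, 0.256, 0.611], [0.321, -0.947, 0.003], [0.579, 0.194, -0.792]]
ft_force: [1.0, -1.3, -0.5]
finger_gap: 0.999
finger_force: 0.0
```

Request:
jog_arm(targets=[[[0.88, 0.09, -0.33], 0]])

```text
t: 8.62
ee_pos: [905.6, 305.0, 723.6]
eef_rot: [[0.734, 0.256, 0.63], [0.321, -0.947, 0.01], [0.599, 0.195, -0.777]]
ft_force: [0.8, 0.5, 0.9]
finger_gap: 0.996
finger_force: 0.0
```

```bash
python3 -c "
from h import *
s=st();z=s['eef_rot'][:,2];print(np.degrees([np.arccos(-z[2]),np.arctan2(z[1],z[0])]))"
```

```text
t 8.6167
joints [ 0.325  0.776  0.025 -0.194  1.68   1.478]
ee_pos [905.59  305.042 723.609]
eef_rot [[ 0.734  0.256  0.63 ]
 [ 0.321 -0.947  0.01 ]
 [ 0.599  0.195 -0.777]]
ft_force [0.754 0.5   0.913]
wrist_torque [0.009 0.271 0.033]
finger_gap 0.996340415968343
finger_force 0.0
[39.028  0.934]
```

```bash
cat >> h.py <<'E'
P=np.array([560.6,203.9,216.1])
yaw=np.radians(6);_c,_s=np.cos(np.radians(40)),np.sin(np.radians(40))
fx=np.array([np.cos(yaw),np.sin(yaw),0]);wx=_c*fx+[0,0,_s];wy=np.array([-np.sin(yaw),np.cos(yaw),0]);wz=-_s*fx+[0,0,_c]
def plan(tcp,y=None):
    s=readout.get_state();R=s["eef_rot"];d=R.T@(np.asarray(tcp)-s["ee_pos"])
    tr=0
    if y is not None:
        v=R.T@y;tr=np.arctan2(-v[0],v[1])/np.pi
    print("shift",d/500,"mm",np.linalg.norm(d),"turn",tr)
E
python3 - <<'E'
from h import *
z=readout.get_state()["eef_rot"][:,2]
G=P+84*wy;T=G+8*z;print(G,T,ik(T,z),ik(T-120*z,z))
plan(T-120*z,-wy)
E
```

```text
[551.82 287.44 216.1 ] [556.857 287.522 209.885] [ 0.642 -0.21   2.108 -0.573  0.748] [ 0.749 -0.435  2.12  -0.53   0.984]
shift [-1.138 -0.345  0.119] mm 597.6571230245476 turn 0.07821787166864753
```

Request:
jog_arm(targets=[[[-0.075, -0.022, 0.008], 0.01], [[-0.15, -0.045, 0.016], 0.02], [[-0.22, -0.07, 0.024], 0.03], [[-0.3, -0.09, 0.03], 0.04], [[-0.37, -0.11, 0.04], 0.05], [[-0.45, -0.135, 0.047], 0.06], [[-0.52, -0.16, 0.055], 0.07], [[-0.6, -0.18, 0.06], 0.078]], claw=0.4)

```text
t: 9.28
ee_pos: [720.6, 297.1, 541.6]
eef_rot: [[0.775, 0.07, 0.629], [0.081, -0.997, 0.011], [0.627, 0.042, -0.778]]
ft_force: [0.8, 0.8, 0.6]
finger_gap: 0.704
finger_force: 0.0
```

```bash
python3 - <<'E'
from h import *
s=readout.get_state();z=s["eef_rot"][:,2];print(z)
G=P+84*wy;plan(G+8*z-110*z,-wy)
E
```

```text
[ 0.629  0.011 -0.778]
shift [-0.672 -0.032  0.09 ] mm 339.12001608365694 turn -0.00015430728314676505
```

Request:
jog_arm(targets=[[[-0.08, -0.004, 0.01], 0], [[-0.16, -0.008, 0.02], 0], [[-0.24, -0.012, 0.03], 0], [[-0.32, -0.016, 0.045], 0], [[-0.4, -0.02, 0.055], 0], [[-0.48, -0.024, 0.065], 0], [[-0.56, -0.028, 0.075], 0], [[-0.64, -0.03, 0.085], 0]])

```text
t: 9.95
ee_pos: [498.7, 286.4, 308.0]
eef_rot: [[0.775, 0.071, 0.629], [0.082, -0.997, 0.012], [0.627, 0.042, -0.778]]
ft_force: [0.3, 0.2, 0.1]
finger_gap: 0.699
finger_force: 0.0
```

```bash
python3 - <<'E'
from h import *
s=readout.get_state();z=s["eef_rot"][:,2];print(z)
G=P+84*wy;plan(G+8*z-70*z,-wy);plan(G+8*z,-wy)
E
```

```text
[ 0.629  0.012 -0.778]
shift [-0.033 -0.002  0.086] mm 45.91782921101904 turn 9.320851702875372e-05
shift [-0.033 -0.002  0.226] mm 114.05168024637965 turn 9.320851702875372e-05
```

Request:
jog_arm(targets=[[[-0.02, -0.002, 0.06], 0], [[-0.033, -0.002, 0.13], 0], [[-0.033, -0.002, 0.13], 0], [[-0.033, -0.002, 0.13], 0]])

```text
t: 10.28
ee_pos: [527.2, 286.3, 245.3]
eef_rot: [[0.777, 0.071, 0.625], [0.084, -0.996, 0.009], [0.623, 0.045, -0.781]]
ft_force: [0.5, -0.2, 1.0]
finger_gap: 0.703
finger_force: 0.0
```

```bash
python3 - <<'E'
from h import *
s=readout.get_state();z=s["eef_rot"][:,2];G=P+84*wy;plan(G+8*z,-wy)
t=get_image("top")[:,:,::-1];s=get_image("scene")[:,:,::-1]
a=cv2.resize(t[140:235,125:235],(400,345),interpolation=cv2.INTER_CUBIC)
b=cv2.resize(s[190:285,245:355],(400,345),interpolation=cv2.INTER_CUBIC)
cv2.imwrite("pics/g1.png",cv2.convertScaleAbs(np.hstack([a,b]),alpha=2))
E
```

```text
shift [ 0.002 -0.001  0.092] mm 46.237756287755154 turn 0.0005839296835419824
```

View pics/g1.png

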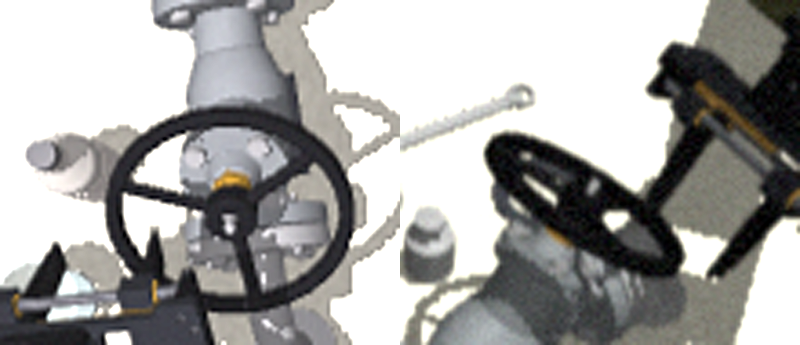

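Request:
jog_arm(targets=[[[0, 0, 0.04], 0], [[0, 0, 0.07], 0], [[0.002, 0, 0.092], 0], [[0.002, 0, 0.092], 0]])

```text
t: 10.72
ee_pos: [557.7, 287.8, 211.3]
eef_rot: [[0.776, 0.071, 0.626], [0.083, -0.996, 0.01], [0.625, 0.044, -0.78]]
ft_force: [-0.0, 0.2, -0.4]
finger_gap: 0.703
finger_force: 0.0
```

Request:
jog_arm(targets=[[[0, 0, 0], 0], [[0, 0, 0], 0], [[0, 0, 0], 0], [[0, 0, 0], 0], [[0, 0, 0], 0], [[0, 0, 0], 0]], claw=-1, force=12)

```text
t: 11.22
ee_pos: [556.7, 288.1, 211.3]
eef_rot: [[0.776, 0.072, 0.626], [0.084, -0.996, 0.011], [0.625, 0.044, -0.78]]
ft_force: [0.0, 0.1, 0.0]
finger_gap: 0.337
finger_force: 0.0
```

```bash
python3 - <<'E'
from h import *
s=st();z=s["eef_rot"][:,2];G=P+84*wy;plan(G+8*z,-wy)
E
```

```text
t 11.2167
joints [ 0.53  -0.212  2.106 -0.497  0.699  2.307]
ee_pos [556.699 288.105 211.256]
eef_rot [[ 0.776  0.072  0.626]
 [ 0.084 -0.996  0.011]
 [ 0.625  0.044 -0.78 ]]
ft_force [0.016 0.063 0.03 ]
wrist_torque [-0.037  0.335 -0.004]
finger_gap 0.33674028904228936
finger_force 0.0
shift [-0.002  0.001  0.002] mm 1.5141521407474163 turn 0.0008687182969394371
```

Fingers are still closing, so I'll wait.

Request:
jog_arm(targets=[[[0, 0, 0], 0], [[0, 0, 0], 0], [[0, 0, 0], 0], [[0, 0, 0], 0], [[0, 0, 0], 0]])

```text
t: 11.63
ee_pos: [556.6, 287.4, 210.4]
eef_rot: [[0.777, 0.072, 0.625], [0.084, -0.996, 0.009], [0.624, 0.046, -0.78]]
ft_force: [-0.4, -3.1, 0.6]
finger_gap: 0.134
finger_force: 11.8
```

```bash
python3 - <<'E'
from h import *
s=st()
E
```

```text
t 11.6333
joints [ 0.529 -0.212  2.107 -0.498  0.7    2.307]
ee_pos [556.632 287.439 210.386]
eef_rot [[ 0.777  0.072  0.625]
 [ 0.084 -0.996  0.009]
 [ 0.624  0.046 -0.78 ]]
ft_force [-0.355 -3.072  0.639]
wrist_torque [-0.218  0.382 -0.287]
finger_gap 0.1342099370609585
finger_force 11.757180765634985
```

Request:
jog_arm(targets=[[[0, 0.002, 0], 0], [[0, 0.002, 0], 0], [[0, 0.002, -0.008], 0], [[0, 0.003, -0.016], 0], [[-0.001, 0.003, -0.024], 0], [[-0.001, 0.004, -0.032], 0], [[-0.001, 0.004, -0.04], 0], [[-0.001, 0.004, -0.04], 0]], force=50)

```text
t: 12.3
ee_pos: [543.6, 285.9, 227.1]
eef_rot: [[0.776, 0.072, 0.626], [0.084, -0.996, 0.011], [0.625, 0.044, -0.78]]
ft_force: [0.2, -0.5, -3.0]
finger_gap: 0.129
finger_force: 49.3
```

```bash
python3 - <<'E'
from h import *
s=st()
E
```

```text
t 12.3
joints [ 0.54  -0.258  2.116 -0.484  0.736  2.294]
ee_pos [543.612 285.932 227.1  ]
eef_rot [[ 0.776  0.072  0.626]
 [ 0.084 -0.996  0.011]
 [ 0.625  0.044 -0.78 ]]
ft_force [ 0.244 -0.537 -3.044]
wrist_torque [0.25  0.639 0.032]
finger_gap 0.1294835337975684
finger_force 49.334534824199636
```

Request:
jog_arm(targets=[[[0, 0.001, -0.015], 0], [[-0.001, 0.002, -0.03], 0], [[-0.001, 0.003, -0.05], 0], [[-0.002, 0.004, -0.08], 0], [[-0.003, 0.006, -0.12], 0], [[-0.003, 0.008, -0.16], 0], [[-0.003, 0.008, -0.2], 0], [[-0.003, 0.008, -0.2], 0]])

```text
t: 12.97
ee_pos: [480.2, 281.6, 309.3]
eef_rot: [[0.772, 0.074, 0.631], [0.083, -0.996, 0.015], [0.63, 0.041, -0.776]]
ft_force: [0.3, 0.8, -2.4]
finger_gap: 0.127
finger_force: 49.4
```

```bash
python3 - <<'E'
from h import *
s=st()
t=get_image("top")[:,:,::-1];s=get_image("scene")[:,:,::-1]
a=cv2.resize(t[140:260,125:245],(400,400),interpolation=cv2.INTER_CUBIC)
b=cv2.resize(s[150:270,260:380],(400,400),interpolation=cv2.INTER_CUBIC)
cv2.imwrite("pics/g2.png",cv2.convertScaleAbs(np.hstack([a,b]),alpha=2))
E
```

```text
t 12.9667
joints [ 0.611 -0.455  2.124 -0.452  0.929  2.266]
ee_pos [480.202 281.587 309.257]
eef_rot [[ 0.772  0.074  0.631]
 [ 0.083 -0.996  0.015]
 [ 0.63   0.041 -0.776]]
ft_force [ 0.325  0.79  -2.381]
wrist_torque [0.314 0.546 0.05 ]
finger_gap 0.12669020538715328
finger_force 49.41289119792934
```

View pics/g2.png

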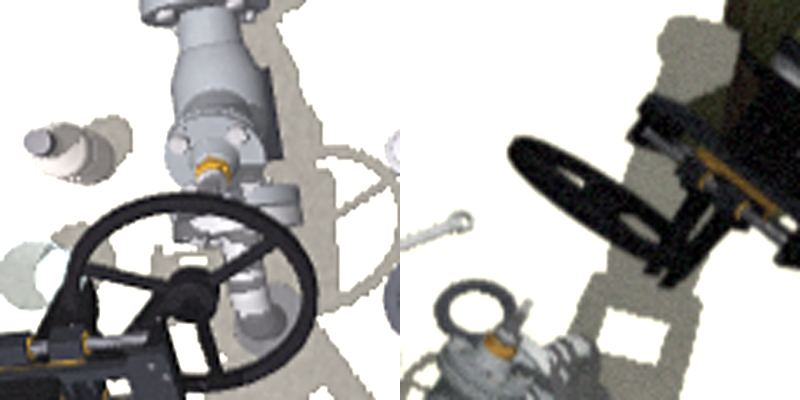

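```bash
cat >> h.py <<'E'
S=np.array([620.5,-252.3,0]);FX=np.array([.9954,-.0958,0]);FY=np.array([.0958,.9954,0])
E
python3 - <<'E'
from h import *
s=readout.get_state();R=s["eef_rot"];z=R[:,2]
y=np.array([-.03,-1,0]);y-=z*(y@z);y/=np.linalg.norm(y);x=np.cross(y,z)
print("x",x,"y",y,"z",z)
for rz,back in((345,110),(345,0),(285,0)):
    T=S+[0,0,rz]-back*FX-84*x-84*y+8*z;print(T,ik(T,z));plan(T,y)
print(ik([440,60,300],z))
E
```

```text
x [ 0.779 -0.023  0.627] y [-0.011 -1.    -0.024] z [ 0.627  0.012 -0.779]
[ 451.502 -155.731  288.132] [-0.523 -0.714  2.31   0.401  0.98 ]
shift [-0.139  0.865 -0.021] mm 437.92965453269164 turn 0.03415736865723382
[ 560.996 -166.269  288.132] [-0.415 -0.415  2.13   0.366  0.83 ]
shift [0.029 0.901 0.116] mm 454.7146752372864 turn 0.03415736865723382
[ 560.996 -166.269  228.132] [-0.415 -0.37   2.199  0.41   0.724]
shift [-0.046  0.896  0.21 ] mm 460.84162936870285 turn 0.03415736865723382
[ 0.211 -0.875  2.367 -0.144  0.985]
```

Request:
jog_arm(targets=[[[-0.01, 0.03, -0.01], 0], [[-0.02, 0.075, -0.015], 0.005], [[-0.04, 0.13, -0.02], 0.01], [[-0.06, 0.19, -0.02], 0.015], [[-0.08, 0.25, -0.02], 0.02], [[-0.1, 0.31, -0.02], 0.025], [[-0.12, 0.37, -0.02], 0.03], [[-0.14, 0.43, -0.02], 0.034]])

```text
t: 13.73
ee_pos: [434.6, 59.2, 274.9]
eef_rot: [[0.782, -0.011, 0.624], [-0.022, -1.0, 0.01], [0.623, -0.022, -0.782]]
ft_force: [0.5, -0.2, -2.4]
finger_gap: 0.127
finger_force: 49.4
```

```bash
python3 - <<'E'
from h import *
s=st();R=s["eef_rot"];z=R[:,2]
y=np.array([-.03,-1,0]);y-=z*(y@z);y/=np.linalg.norm(y);x=np.cross(y,z)
T=S+[0,0,345]-110*FX-84*x-84*y+8*z;plan(T,y)
E
```

```text
t 13.7333
joints [ 0.01  -0.901  2.418  0.005  0.951  1.598]
ee_pos [434.558  59.189 274.867]
eef_rot [[ 0.782 -0.011  0.624]
 [-0.022 -1.     0.01 ]
 [ 0.623 -0.022 -0.782]]
ft_force [ 0.508 -0.172 -2.381]
wrist_torque [ 0.198  0.663 -0.011]
finger_gap 0.12708293836782994
finger_force 49.40646151471331
shift [ 0.052  0.429 -0.005] mm 215.99759830014364 turn 0.0005120018844303831
```

Request:
jog_arm(targets=[[[0.006, 0.06, 0], 0], [[0.012, 0.12, 0], 0], [[0.02, 0.18, 0], 0], [[0.026, 0.24, 0], 0], [[0.033, 0.3, 0], 0], [[0.04, 0.36, 0], 0], [[0.048, 0.4, 0], 0], [[0.052, 0.43, -0.005], 0]])

```text
t: 14.4
ee_pos: [450.9, -157.9, 288.0]
eef_rot: [[0.783, -0.015, 0.622], [-0.026, -1.0, 0.009], [0.622, -0.024, -0.783]]
ft_force: [0.4, 1.3, -3.0]
finger_gap: 0.126
finger_force: 49.4
```

```bash
python3 - <<'E'
from h import *
s=st();R=s["eef_rot"];x,y,z=R.T
T=S+[0,0,345]-84*x-84*y+8*z;plan(T)
t=get_image("top")[:,:,::-1];s=get_image("scene")[:,:,::-1]
a=cv2.resize(t[100:230,250:400],(400,347),interpolation=cv2.INTER_CUBIC)
b=cv2.resize(s[70:200,140:290],(400,347),interpolation=cv2.INTER_CUBIC)
cv2.imwrite("pics/k1.png",cv2.convertScaleAbs(np.hstack([a,b]),alpha=2))
E
```

```text
t 14.4
joints [-0.696 -0.717  2.31   0.484  1.06   0.764]
ee_pos [ 450.88  -157.93   287.965]
eef_rot [[ 0.783 -0.015  0.622]
 [-0.026 -1.     0.009]
 [ 0.622 -0.024 -0.783]]
ft_force [ 0.402  1.277 -3.025]
wrist_torque [ 0.306  0.636 -0.043]
finger_gap 0.12585935741674936
finger_force 49.41098927377283
shift [0.173 0.013 0.136] mm 110.37834216801197 turn 0
```

View pics/k1.png

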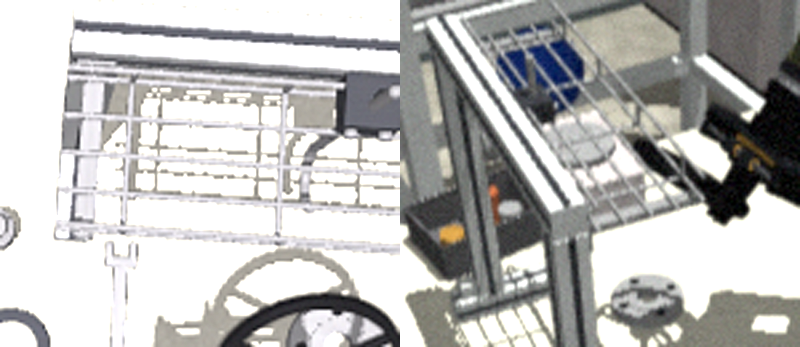

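```bash
python3 - <<'E'
from h import *
s=readout.get_state();x,y,z=s["eef_rot"].T
top=s["ee_pos"]-8*z+84*x+84*y
print("pred rim top",top,(proj("top",top+6*x)-[250,100])*2.667)
for h in(258,278,298,318):
  q=onz("top",364.4,100+203/2.667,h);d=q-S;print(h,q,"frame x,y rel seat",d@FX,d@FY)
for h in(240,260,280):
  print((proj("top",S-28*FX+[0,0,h+28])-[250,100])*2.667,(proj("top",S+[0,0,h-5])-[250,100])*2.667,(proj("top",S+28*FX+[0,0,h+30])-[250,100])*2.667)
E
```

```text
pred rim top [ 510.496 -244.213  345.33 ] [324.786 291.825]
258 [ 603.178 -253.857  258.   ] frame x,y rel seat -17.09278759956212 -3.2088687840826124
278 [ 600.784 -248.848  278.   ] frame x,y rel seat -19.956001384345054 1.5471102396445753
298 [ 598.39 -243.84  298.  ] frame x,y rel seat -22.81921516912788 6.303089263371773
318 [ 595.995 -238.831  318.   ] frame x,y rel seat -25.682428953910822 11.059068287098961
[303.699 212.923] [296.864 188.315] [307.274 153.782]
[309.02  210.413] [301.868 185.412] [312.652 150.086]
[314.562 207.8  ] [307.072 182.392] [318.252 146.238]
```

Request:
jog_arm(targets=[[[0.022, 0.001, 0.017], 0], [[0.044, 0.003, 0.034], 0], [[0.066, 0.005, 0.051], 0], [[0.088, 0.007, 0.068], 0], [[0.11, 0.009, 0.085], 0], [[0.132, 0.01, 0.102], 0], [[0.154, 0.012, 0.12], 0], [[0.173, 0.013, 0.136], 0]])

```text
t: 15.17
ee_pos: [562.1, -161.8, 289.6]
eef_rot: [[0.782, -0.01, 0.623], [-0.022, -1.0, 0.012], [0.623, -0.023, -0.782]]
ft_force: [-1.2, 0.3, -2.2]
finger_gap: 0.127
finger_force: 49.4
```

Request:
jog_arm(targets=[[[-0.008, 0, 0.01], 0], [[-0.016, 0, 0.02], 0], [[-0.024, 0, 0.03], 0], [[-0.032, 0, 0.04], 0], [[-0.032, 0, 0.04], 0]])

```text
t: 15.58
ee_pos: [560.3, -161.7, 262.6]
eef_rot: [[0.782, -0.011, 0.623], [-0.024, -1.0, 0.012], [0.622, -0.024, -0.782]]
ft_force: [-0.6, -0.2, -2.9]
finger_gap: 0.128
finger_force: 49.4
```

```bash
python3 - <<'E'
from h import *
s=st();x,y,z=s["eef_rot"].T
top=s["ee_pos"]-8*z+84*x+84*y;print("rim top",top,"rel",(top-S)@FX,(top-S)@FY)
plan(s["ee_pos"]-[0,0,10])
E
```

```text
t 15.5833
joints [-0.533 -0.406  2.165  0.454  0.841  0.845]
ee_pos [ 560.325 -161.688  262.649]
eef_rot [[ 0.782 -0.011  0.623]
 [-0.024 -1.     0.012]
 [ 0.622 -0.024 -0.782]]
ft_force [-0.613 -0.18  -2.876]
wrist_torque [0.222 0.703 0.024]
finger_gap 0.12811894999264709
finger_force 49.38890734107254
rim top [ 620.145 -247.73   319.167] rel -0.790910928511511 4.514786160780333
shift [-0.012  0.     0.016] mm 10.000000000000002 turn 0
```

Request:
jog_arm(targets=[[[-0.006, 0.001, 0.008], 0], [[-0.012, 0.003, 0.016], 0], [[-0.018, 0.004, 0.023], 0], [[-0.023, 0.004, 0.03], 0], [[-0.023, 0.004, 0.03], 0]], force=35)

```text
t: 16.0
ee_pos: [561.6, -163.8, 245.4]
eef_rot: [[0.781, -0.011, 0.624], [-0.023, -1.0, 0.011], [0.624, -0.023, -0.781]]
ft_force: [0.8, 0.1, -3.5]
finger_gap: 0.128
finger_force: 34.5
```

Request:
jog_arm(targets=[[[-0.004, 0, 0.005], 0], [[-0.008, 0, 0.01], 0], [[-0.012, 0, 0.015], 0], [[-0.012, 0, 0.015], 0]])

```text
t: 16.33
ee_pos: [561.9, -163.5, 236.2]
eef_rot: [[0.781, -0.011, 0.625], [-0.023, -1.0, 0.011], [0.624, -0.023, -0.781]]
ft_force: [-0.2, 0.0, -2.5]
finger_gap: 0.128
finger_force: 34.5
```

```bash
python3 - <<'E'
from h import *
s=st();x,y,z=s["eef_rot"].T
top=s["ee_pos"]-8*z+84*x+84*y;print("rim top",top,"rel",(top-S)@FX,(top-S)@FY)
t=get_image("top")[:,:,::-1];s=get_image("scene")[:,:,::-1]
a=cv2.resize(t[115:215,310:425],(400,347),interpolation=cv2.INTER_CUBIC)
b=cv2.resize(s[90:190,165:280],(400,347),interpolation=cv2.INTER_CUBIC)
cv2.imwrite("pics/k2.png",cv2.convertScaleAbs(np.hstack([a,b]),alpha=2))
E
```

```text
t 16.3333
joints [-0.535 -0.381  2.192  0.479  0.792  0.808]
ee_pos [ 561.859 -163.5    236.232]
eef_rot [[ 0.781 -0.011  0.625]
 [-0.023 -1.     0.011]
 [ 0.624 -0.023 -0.781]]
ft_force [-0.197  0.002 -2.52 ]
wrist_torque [0.254 0.618 0.033]
finger_gap 0.1280127674487864
finger_force 34.53170162791626
rim top [ 621.544 -249.469  293.004] rel 0.7684360267975697 2.918062875048907
```

View pics/k2.png

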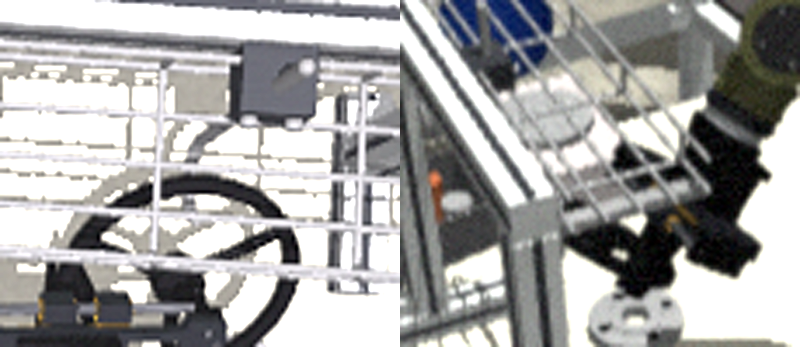

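Request:
jog_arm(targets=[[[-0.0025, 0, 0.003], 0], [[-0.005, 0, 0.006], 0], [[-0.0075, 0, 0.0094], 0], [[-0.01, 0, 0.0125], 0], [[-0.0125, 0, 0.0156], 0], [[-0.015, 0, 0.0187], 0], [[-0.0175, 0, 0.0218], 0], [[-0.02, 0, 0.025], 0]])

```text
t: 17.1
ee_pos: [563.0, -164.1, 222.7]
eef_rot: [[0.778, -0.012, 0.628], [-0.022, -1.0, 0.008], [0.628, -0.02, -0.778]]
ft_force: [0.5, -1.0, 0.4]
finger_gap: 0.127
finger_force: 35.2
```

Request:
jog_arm(targets=[[[-0.002, 0, 0.0024], 0], [[-0.004, 0, 0.0048], 0], [[-0.006, 0, 0.0072], 0], [[-0.006, 0, 0.0072], 0]])

```text
t: 17.43
ee_pos: [563.6, -164.7, 219.3]
eef_rot: [[0.777, -0.012, 0.63], [-0.021, -1.0, 0.007], [0.63, -0.019, -0.777]]
ft_force: [3.6, -3.9, 3.4]
finger_gap: 0.127
finger_force: 35.1
```

Request:
jog_arm(targets=[[[-0.002, 0, 0.0024], 0], [[-0.004, 0, 0.0048], 0], [[-0.006, 0, 0.0072], 0], [[-0.006, 0, 0.0072], 0]])

```text
t: 17.77
ee_pos: [564.5, -165.3, 216.5]
eef_rot: [[0.775, -0.013, 0.632], [-0.02, -1.0, 0.005], [0.632, -0.017, -0.775]]
ft_force: [4.8, -4.3, 5.6]
finger_gap: 0.126
finger_force: 35.2
```

Request:
jog_arm(targets=[[[0.002, 0, -0.003], 0], [[0.004, 0, -0.005], 0], [[0.004, 0, -0.005], 0]])

```text
t: 18.02
ee_pos: [563.7, -164.6, 218.3]
eef_rot: [[0.776, -0.012, 0.63], [-0.021, -1.0, 0.007], [0.63, -0.019, -0.777]]
ft_force: [4.0, -2.6, 2.9]
finger_gap: 0.127
finger_force: 35.0
```

Request:
jog_arm(targets=[[[0, 0, 0], 0], [[0, 0, 0], 0], [[0, 0, 0], 0]], force=15)

```text
t: 18.27
ee_pos: [563.1, -164.0, 217.1]
eef_rot: [[0.778, -0.011, 0.628], [-0.021, -1.0, 0.008], [0.628, -0.02, -0.778]]
ft_force: [4.3, -2.9, 2.7]
finger_gap: 0.132
finger_force: 15.2
```

```bash
python3 - <<'E'
from h import *
s=st();x,y,z=s["eef_rot"].T
top=s["ee_pos"]-8*z+84*x+84*y;print("rim top",top,"rel",(top-S)@FX,(top-S)@FY)
E
```

```text
t 18.2667
joints [-0.534 -0.362  2.213  0.5    0.751  0.78 ]
ee_pos [ 563.089 -164.023  217.079]
eef_rot [[ 0.778 -0.011  0.628]
 [-0.021 -1.     0.008]
 [ 0.628 -0.02  -0.778]]
ft_force [ 4.307 -2.937  2.705]
wrist_torque [-0.505 -0.689 -0.129]
finger_gap 0.13175089936389808
finger_force 15.180824742419645
rim top [ 622.43  -249.868  274.397] rel 1.6882218991575382 2.6059961639548526
```

Request:
jog_arm(targets=[[[0.002, 0.0005, 0.003], 0], [[0.003, 0.001, 0.008], 0], [[0.004, 0.001, 0.012], 0], [[0.005, 0.002, 0.017], 0], [[0.006, 0.002, 0.021], 0], [[0.006, 0.002, 0.021], 0]], force=8)

```text
t: 18.77
ee_pos: [570.7, -163.7, 207.6]
eef_rot: [[0.781, -0.01, 0.624], [-0.023, -1.0, 0.012], [0.624, -0.023, -0.781]]
ft_force: [1.2, 0.3, 0.3]
finger_gap: 0.132
finger_force: 8.0
```

```bash
python3 - <<'E'
from h import *
s=st()
E
```

```text
t 18.7667
joints [-0.525 -0.33   2.205  0.504  0.732  0.777]
ee_pos [ 570.703 -163.714  207.551]
eef_rot [[ 0.781 -0.01   0.624]
 [-0.023 -1.     0.012]
 [ 0.624 -0.023 -0.781]]
ft_force [1.178 0.259 0.307]
wrist_torque [-0.007  0.022  0.058]
finger_gap 0.13171971099003402
finger_force 8.042193630669772
```

Request:
jog_arm(targets=[[[0.001, 0, 0.006], 0], [[0.002, 0.001, 0.012], 0], [[0.003, 0.001, 0.02], 0], [[0.005, 0.002, 0.026], 0], [[0.007, 0.002, 0.032], 0], [[0.01, 0.003, 0.038], 0], [[0.01, 0.003, 0.038], 0]])

```text
t: 19.35
ee_pos: [587.1, -165.7, 196.9]
eef_rot: [[0.78, -0.011, 0.626], [-0.022, -1.0, 0.01], [0.625, -0.022, -0.78]]
ft_force: [-0.3, 1.1, 1.0]
finger_gap: 0.138
finger_force: 8.2
```

```bash
python3 - <<'E'
from h import *
s=st();x,y,z=s["eef_rot"].T;print("center rel seat",(s["ee_pos"]-8*z+84*y-S)@FX,(s["ee_pos"]-8*z+84*y-S)@FY,(s["ee_pos"]-8*z)[2])
E
```

```text
t 19.35
joints [-0.51  -0.277  2.184  0.513  0.695  0.772]
ee_pos [ 587.127 -165.679  196.883]
eef_rot [[ 0.78  -0.011  0.626]
 [-0.022 -1.     0.01 ]
 [ 0.625 -0.022 -0.78 ]]
ft_force [-0.309  1.134  0.971]
wrist_torque [0.114 0.117 0.149]
finger_gap 0.13831866641430773
finger_force 8.224686288922385
center rel seat -39.35688817315302 -1.2134657190204154 203.12383524290965
```

Request:
jog_arm(targets=[[[0.002, 0, 0.004], 0], [[0.004, 0.001, 0.007], 0], [[0.006, 0.001, 0.011], 0], [[0.008, 0.001, 0.014], 0], [[0.01, 0.002, 0.018], 0], [[0.01, 0.002, 0.018], 0]])

```text
t: 19.85
ee_pos: [596.6, -166.8, 193.2]
eef_rot: [[0.78, -0.011, 0.626], [-0.022, -1.0, 0.01], [0.626, -0.022, -0.78]]
ft_force: [0.5, 1.6, 0.7]
finger_gap: 0.142
finger_force: 8.4
```

```bash
python3 - <<'E'
from h import *
s=st();x,y,z=s["eef_rot"].T;print("center rel seat",(s["ee_pos"]-8*z+84*y-S)@FX,(s["ee_pos"]-8*z+84*y-S)@FY,(s["ee_pos"]-8*z)[2])
t=get_image("top")[:,:,::-1];s=get_image("scene")[:,:,::-1]
a=cv2.resize(t[105:205,310:425],(400,347),interpolation=cv2.INTER_CUBIC)
b=cv2.resize(s[90:190,165:280],(400,347),interpolation=cv2.INTER_CUBIC)
cv2.imwrite("pics/k3.png",cv2.convertScaleAbs(np.hstack([a,b]),alpha=2))
E
```

```text
t 19.85
joints [-0.502 -0.249  2.168  0.515  0.68   0.773]
ee_pos [ 596.56  -166.804  193.204]
eef_rot [[ 0.78  -0.011  0.626]
 [-0.022 -1.     0.01 ]
 [ 0.626 -0.022 -0.78 ]]
ft_force [0.514 1.577 0.698]
wrist_torque [0.013 0.104 0.196]
finger_gap 0.14190578781148824
finger_force 8.352435944179888
center rel seat -29.87548936929071 -1.4285682460278484 199.4430689768156
```

View pics/k3.png

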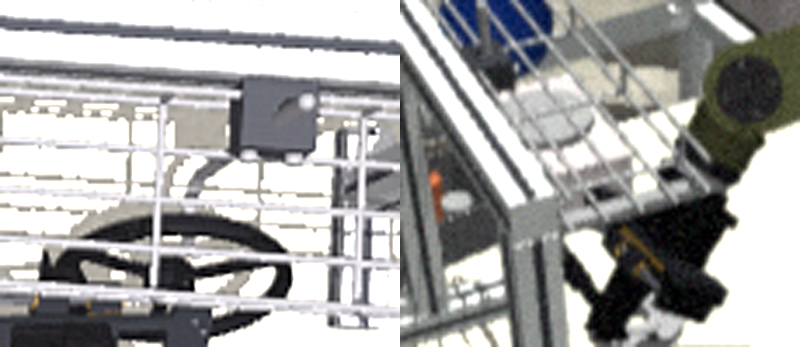

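Request:
jog_arm(targets=[[[0, 0, 0], 0], [[0, 0, 0], 0], [[0, 0, -0.02], 0], [[0, 0, -0.06], 0], [[0, 0, -0.12], 0], [[0, 0, -0.19], 0], [[0, 0, -0.26], 0], [[0, 0, -0.3], 0]], claw=-0.1)

```text
t: 20.62
ee_pos: [501.2, -168.6, 314.6]
eef_rot: [[0.777, -0.012, 0.629], [-0.021, -1.0, 0.007], [0.629, -0.019, -0.777]]
ft_force: [0.7, 0.1, 0.4]
finger_gap: 0.452
finger_force: 0.0
```

Request:
jog_arm(targets=[[[0, 0, 0], 0], [[0, 0, 0], 0], [[0, 0, 0], 0], [[0, 0, 0], 0], [[0, 0, 0], 0], [[0, 0, 0], 0], [[0, 0, 0], 0], [[0, 0, 0], 0]])

```text
t: 21.28
ee_pos: [502.5, -168.1, 309.5]
eef_rot: [[0.781, -0.011, 0.625], [-0.023, -1.0, 0.011], [0.625, -0.023, -0.781]]
ft_force: [-0.5, -0.4, -0.3]
finger_gap: 0.451
finger_force: 0.0
```

```bash
python3 - <<'E'
from h import *
s=st()
t=get_image("top")[:,:,::-1];s=get_image("scene")[:,:,::-1]
a=cv2.resize(t[95:195,310:425],(400,347),interpolation=cv2.INTER_CUBIC)
b=cv2.resize(s[90:190,165:280],(400,347),interpolation=cv2.INTER_CUBIC)
cv2.imwrite("pics/k4.png",cv2.convertScaleAbs(np.hstack([a,b]),alpha=2))
E
```

```text
t 21.2833
joints [-0.628 -0.572  2.196  0.463  1.001  0.812]
ee_pos [ 502.486 -168.074  309.451]
eef_rot [[ 0.781 -0.011  0.625]
 [-0.023 -1.     0.011]
 [ 0.625 -0.023 -0.781]]
ft_force [-0.464 -0.374 -0.257]
wrist_torque [-0.012  0.364  0.021]
finger_gap 0.45141272461325793
finger_force 0.0
```

View pics/k4.png

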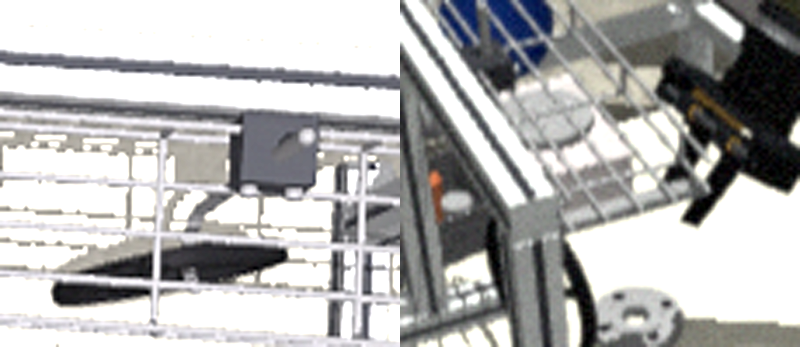

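```bash
cat > w.py <<'E'
from h import *
import sys
for i in range(int(sys.argv[1])):
    t=get_image("top")[150:200,320:400];m=t.max(2)<38
    v,u=np.nonzero(m)
    if i%2==0: print("%.1f,%.1f,%d"%(u.mean(),v.mean(),len(u)),end=" ")
print(readout.get_state()["t"])
E
python3 w.py 40
```

```text
38.9,19.7,256 39.0,20.7,311 38.7,24.7,568 39.7,25.0,587 36.3,23.6,466 36.9,21.7,344 37.0,22.7,416 39.0,24.9,561 38.5,24.8,554 36.7,23.8,498 36.3,23.5,470 36.7,24.5,535 37.5,24.9,562 36.8,24.5,538 36.7,24.4,545 37.6,24.7,555 37.8,24.8,564 37.1,24.6,552 36.8,24.7,553 37.1,24.7,556 23.3833
```

Swing is dying out. I'll wait about 6 s more.

Request:
jog_arm(targets=[[[0, 0, 0], 0], [[0, 0, 0], 0], [[0, 0, 0], 0], [[0, 0, 0], 0], [[0, 0, 0], 0], [[0, 0, 0], 0], [[0, 0, 0], 0], [[0, 0, 0], 0]])

```text
t: 24.05
ee_pos: [502.4, -168.2, 310.2]
eef_rot: [[0.78, -0.011, 0.626], [-0.022, -1.0, 0.01], [0.625, -0.022, -0.78]]
ft_force: [0.5, 0.3, -0.0]
finger_gap: 0.449
finger_force: 0.0
```

Request:
jog_arm(targets=[[[0, 0, 0], 0], [[0, 0, 0], 0], [[0, 0, 0], 0], [[0, 0, 0], 0], [[0, 0, 0], 0], [[0, 0, 0], 0], [[0, 0, 0], 0], [[0, 0, 0], 0]])

```text
t: 24.72
ee_pos: [502.4, -168.2, 310.2]
eef_rot: [[0.78, -0.011, 0.626], [-0.022, -1.0, 0.01], [0.625, -0.022, -0.78]]
ft_force: [0.8, 0.1, 0.1]
finger_gap: 0.449
finger_force: 0.0
```

Request:
jog_arm(targets=[[[0, 0, 0], 0], [[0, 0, 0], 0], [[0, 0, 0], 0], [[0, 0, 0], 0], [[0, 0, 0], 0], [[0, 0, 0], 0], [[0, 0, 0], 0], [[0, 0, 0], 0]])

```text
t: 25.38
ee_pos: [502.4, -168.2, 310.2]
eef_rot: [[0.78, -0.011, 0.626], [-0.022, -1.0, 0.01], [0.625, -0.022, -0.78]]
ft_force: [-0.0, 0.0, 1.1]
finger_gap: 0.447
finger_force: 0.0
```

Request:
jog_arm(targets=[[[0, 0, 0], 0], [[0, 0, 0], 0], [[0, 0, 0], 0], [[0, 0, 0], 0], [[0, 0, 0], 0], [[0, 0, 0], 0], [[0, 0, 0], 0], [[0, 0, 0], 0]])

```text
t: 26.05
ee_pos: [502.4, -168.2, 310.2]
eef_rot: [[0.78, -0.011, 0.626], [-0.022, -1.0, 0.01], [0.625, -0.022, -0.78]]
ft_force: [-0.5, 0.1, -0.0]
finger_gap: 0.453
finger_force: 0.0
```

Request:
jog_arm(targets=[[[0, 0, 0], 0], [[0, 0, 0], 0], [[0, 0, 0], 0], [[0, 0, 0], 0], [[0, 0, 0], 0], [[0, 0, 0], 0], [[0, 0, 0], 0], [[0, 0, 0], 0]])

```text
t: 26.72
ee_pos: [502.4, -168.2, 310.2]
eef_rot: [[0.78, -0.011, 0.626], [-0.022, -1.0, 0.01], [0.625, -0.022, -0.78]]
ft_force: [0.5, 0.2, 0.0]
finger_gap: 0.453
finger_force: 0.0
```

Request:
jog_arm(targets=[[[0, 0, 0], 0], [[0, 0, 0], 0], [[0, 0, 0], 0], [[0, 0, 0], 0], [[0, 0, 0], 0], [[0, 0, 0], 0], [[0, 0, 0], 0], [[0, 0, 0], 0]])

```text
t: 27.38
ee_pos: [502.4, -168.2, 310.2]
eef_rot: [[0.78, -0.011, 0.626], [-0.022, -1.0, 0.01], [0.625, -0.022, -0.78]]
ft_force: [-0.7, -0.1, 0.4]
finger_gap: 0.453
finger_force: 0.0
```

Request:
jog_arm(targets=[[[0, 0, 0], 0], [[0, 0, 0], 0], [[0, 0, 0], 0], [[0, 0, 0], 0], [[0, 0, 0], 0], [[0, 0, 0], 0], [[0, 0, 0], 0], [[0, 0, 0], 0]])

```text
t: 28.05
ee_pos: [502.4, -168.2, 310.2]
eef_rot: [[0.78, -0.011, 0.626], [-0.022, -1.0, 0.01], [0.625, -0.022, -0.78]]
ft_force: [-0.4, 0.0, 0.6]
finger_gap: 0.449
finger_force: 0.0
```

Request:
jog_arm(targets=[[[0, 0, 0], 0], [[0, 0, 0], 0], [[0, 0, 0], 0], [[0, 0, 0], 0], [[0, 0, 0], 0], [[0, 0, 0], 0], [[0, 0, 0], 0], [[0, 0, 0], 0]])

```text
t: 28.72
ee_pos: [502.4, -168.2, 310.2]
eef_rot: [[0.78, -0.011, 0.626], [-0.022, -1.0, 0.01], [0.625, -0.022, -0.78]]
ft_force: [-0.2, -0.8, -0.0]
finger_gap: 0.448
finger_force: 0.0
```

```bash
python3 w.py 30
```

```text
37.3,24.7,555 37.4,24.7,556 37.4,24.6,555 37.3,24.7,553 37.4,24.6,555 37.4,24.6,555 37.3,24.7,555 37.4,24.7,556 37.3,24.7,556 37.4,24.6,556 37.4,24.6,555 37.4,24.6,555 37.3,24.7,554 37.4,24.7,556 37.4,24.6,555 30.2167
```

The wheel is at rest and the robot is clear of it, so I'm handing the job in.

```bash
python3 -c "
from station import manip
print(manip.finish_job())"
```

```text
the job is handed in; nothing more can be done
None
```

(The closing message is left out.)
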